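# Pin the bangle jig shut and hold it

## Task

On the goldsmith's bench, fold the open upper half of the bangle jig down onto the lower half; then take the green-handled locking pin out of the wooden stand, push it down through the holes of both halves until its collar presses the upper half fully shut against the spring, and finish while still holding the pin and pressing it down firmly, so that the jig stays shut. Leave the yellow-handled punch, the soap bottle, the tin and the screwdriver where they are.

Things in the scene. Friction and masses are not known exactly. Their poses are not given: they have to be found in the camera images.
- jig: Lower half of the clamshell jig: aluminium block fixed to the bench, 136 (x) by 100 (y) by 36 mm high; screwed feet 12 mm high reach 68 mm either side in y. A fixed brass bangle (60 mm across, 8 mm high) lies on top, 9 mm to +x of centre. Origin: centre of the underside. z up; +x, the hinge end, points roughly away from the robot.
- upper (a joint): Hinge angle of the jig's upper half, rad: 0 shut, grows as it opens (to 1.5); starts at 0.75 to 1.15. Stiff hinge: it stays where left; about 3 N at the pin hole moves it down. At about 0.07 it meets a spring plunger in the lower half: then 5 to 6 N at the hole shuts it; let go, it rises to about 0.07, where the pin still enters both holes and its collar can push the plate shut.
- hinge (a point): Middle of the hinge axis, 60 mm to +x of the jig's centre, 40 mm above the bench; the axis lies along the jig's y. The upper half is a dark steel plate, 10 mm thick, 100 mm wide, reaching from 2 to 124 mm from this axis (to the jig's -x when shut); its underside's plane holds the axis. Shut, its top is 50 mm above the bench.
- upper_hole (a point): Centre of the upper half's 14 mm pin hole (2 mm chamfer) at its top face; moves with the plate. On its centre line, 110 mm from the hinge axis. z: the plate's outward normal (up when shut). From 10 to 50 mm either side of the hole the plate is solid and can be pushed. A 62 mm square window, 20 to 82 mm from the hinge axis, shows the bangle.
- lower_hole (a point): Centre of the mouth of the pin hole in the lower half, 50 mm to the -x of the jig's centre, 36 mm above the bench; 14 mm hole, straight down through the block.
- pin: Loose locking pin, steel, about 80 g, green handle. Shank 10 mm thick, 36 mm long, last 6 mm tapered to 5 mm; collar 26 mm wide, 5 mm thick; round handle 18 mm wide, 33 mm high above it. Origin: on the axis at the collar's underside; z along the handle, whose top is 38 mm above the origin. Starts upright in one of the stand's two holes (either), collar on the stand's top.
- pin_tip (a point): The tip of the locking pin's shank, 36 mm below its origin. Fully home it is 14 mm above the bench.
- stand: Wooden stand fixed to the bench, 50 mm (its x) by 140 mm (its y) by 40 mm high, with two upright 14 mm holes right through, 40 mm either side of its centre along its y. Origin: centre of the underside.
- punch: A punch of exactly the pin's shape and size but with a yellow handle and dark metal, in the stand's other hole, 80 mm from the pin. Origin as for the pin. To be left alone.
- soap: Green soap bottle with a yellow cap, 56 mm across, 160 mm high, loose. Origin: centre of the underside. To be left alone.
- tin: Small white round tin with a green lid, 54 mm across, 28 mm high, loose. Origin: centre of the underside. To be left alone.
- driver: Screwdriver with a yellow handle, 160 mm long, lying on the bench along its own x (handle to -x), loose. To be left alone.
Things that resemble listed ones, but are neither listed nor needed, are in the scene too. Leave any orange look-alike of the jig alone. Of the things shaped like the pin, the steel one is meant.

How it is judged (in metres and radians):
On the way, in this order (a step that is already met when the one before it is completed fails the run):
1. the upper half is folded down (hinge under 0.2 rad) with the pin still in its stand (value of joint upper below 0.2 rad and distance of pin from where it was at the start of the episode below 0.02 m), for 0.1 s.
2. the pin is lifted clear of the stand (height (world z) of pin_tip above 0.042 m and value of joint upper below 0.3 rad), for 0.1 s.
At the end, for the whole second after the job is handed in: Jig shut (hinge under 0.03 rad); pin tip within 4 mm of the lower hole's axis and under 19 mm above the bench, pin within 0.1 rad of upright; fingers on the pin with over 1 N, pin pressing the upper half with over 1.5 N, through the last second (value of joint upper below 0.03 rad and horizontal distance between pin_tip and lower_hole below 0.004 m and z of pin_tip in the frame of jig below 0.019 m and angle between the z axis of pin and the z axis of jig, either way round below 0.1 rad and contact force between the fingers and pin above 1 N and contact force between pin and upper above 1.5 N); the arm keeps its last pose, push and grip.
It fails at once if the yellow-handled punch is moved by more than 20 mm (distance of punch from where it was at the start of the episode above 0.02 m).
It fails at once if the soap bottle is moved by more than 20 mm (distance of soap from where it was at the start of the episode above 0.02 m).
It fails at once if the tin is moved by more than 20 mm (distance of tin from where it was at the start of the episode above 0.02 m).
It fails at once if the screwdriver is moved by more than 20 mm (distance of driver from where it was at the start of the episode above 0.02 m).
It also fails if it takes over 64 s, if anything falls off the work surface, if the arm or the gripper's body presses on something with over 40 N, if the wrist force passes 120 N, or if a joint passes its speed limit or range.

## Robot

A 6-joint arm with a two-finger parallel gripper is mounted at the origin on the work surface. World frame = base frame: x ahead of the robot, y to its left, z up, the work surface at z = 0. Lengths are in m, angles in degrees, forces in N, time in s.
With the tool pointing down it reaches from about 0.275 to 0.775 m from the base axis. Payload 14.6 kg.
Tool frame: the origin (TCP) lies at the very end of the fingers, on their centre line; the grasp point (between the pads) lies 19 mm behind it (r.grip_depth is the distance from the TCP to the grasp point, in m); z points along the fingers, y is the line along which they close (so a half turn about z gives the same grasp; the last joint's range is limited). The gripper opens to 85 mm and grips with 20 to 120 N. Pads are 22 mm wide; open, the fingers measure 114 mm over their backs; the gripper's body (76 mm by 85 mm) begins 54 mm behind the grasp point. The pads swing forward as they close: fully open they stand 13 mm farther back than shut.
Start: joints at [-74.731, 15.075, -2.767, 72.158, 0, 81.102], TCP at [0.215, -0.479, 0.231] pointing down, gripper open.
Joint ranges: [-151.79, 151.79], [-50.71, 97.33], [-67.44, 78.34], [-121.81, 120.89], [-77.56, 73.72], [-180, 180]. Speed limits (degrees/s): [108.29, 108.29, 147.25, 159.86, 180, 180].

## Interface

Orientations are given as a 3x3 rotation matrix whose columns are the frame's x, y, z axes.
In Python, from cell import r gives the robot as it stands.
- The arm moves only by the tool jog_arm, never from a script. Its argument "rows" is a list of rows, each a list of 2 entries, a list of its own where there are three numbers: the shift along the tool's x, y, z normalised to -1 to 1, where 1 is 0.025 m, then the turn, a rotation vector about the tool's x, y, z normalised to -1 to 1, where 1 is 0.08 rad. A call has 1 to 5 rows; each row shifts and turns the commanded pose from where the row before left it, along the tool's axes as they then stand; what a row does not reach is not made up. A row lasts 1/12 s, in which the tool goes at most 41.7 mm and 7.16 degrees, less where a joint would pass 70% of its speed; a pose out of reach is approached as far as the arm can. A call with a number of a shift or a turn outside -1 to 1 is refused whole. A call with a gripper value outside its range is refused whole. "claw" is the closure in counts, from 0 (fully open) to 255 (shut), set as the call begins (left out, the last holds). The fingers move at their own pace and stop on an object; "grip_force" is the grip in N (left out, the last holds). Time passes only in rows, so rows that do not move let the fingers close. It gives the time, the measured TCP pose, the force, the opening and the grip force at its end, in the units of the state.
- r.get_state(): the state, without advancing time (a new reading comes with each control period).
- r.get_image(name): name is "side" or "top"; returns a dict with "pixels" (480x640x3 uint8, blue, green, red), "fx", "fy", "cx", "cy" (pixels), "k1" (the pictures are not rectified: a ray, as slopes to the right and down, at radius r is drawn at 1 + k1 r^2 times it, then the intrinsics apply), "R" (3x3) and "t" (3): a world point X has camera coordinates R X + t. Camera axes: x right, y down, z forward; pixel columns grow to the right and rows downward; lengths in m; the calibration is good to about 2 mm. A picture is of the moment at which its call begins. There is no depth.
- r.close_job(): hands the job in; it is judged then, once.
The state is a dict: "time": time; "joint_pos": joint angles; "qvel": joint speeds; "tau": joint torques, N m; "tool_pos": TCP position; "tool_rot": TCP orientation; "wrist_force": force on the tool from outside, world axes, zero at the start; "moment": the same for the moment, N m; "finger_gap": finger opening in m; "grip_force": force on a finger pad.
Only numpy, scipy, OpenCV 4.12 (cv2) and the standard library are available. Lean on these libraries where they do the work, as an engineer would, in place of code of your own. Each camera call takes 0.05 s, during which the arm holds its last target. There are 200 camera calls.

## Working session

There is one attempt and no reset: what is moved stays moved. The work goes in short steps, Python scripts to look and compute and a tool call to move; the robot and the scene stay as the last step left them, time stands still between calls to the robot, and variables do not carry over. Pictures are saved under pics/ and viewed, at most 10 in all, crops included, and the job is handed in when it is done.

Besides the shell and the picture viewer there is one more tool, called as a command line: name --argument value ..., lists and objects as JSON in quotes. jog_arm: Moves the arm, as the interface text tells. Its arguments: {"type":"object","properties":{"rows":{"type":"array"},"claw":{"type":"number"},"grip_force":{"type":"number"}},"required":["rows"]}

```bash
mkdir -p pics; cat > h.py <<'E'
import numpy as np, cv2
from cell import r
def K(im): return np.array([[im['fx'],0,im['cx']],[0,im['fy'],im['cy']],[0,0,1.]])
def D(im): return np.array([im['k1'],0,0,0,0.])
def ray(im,uv):
    # drawn = (1+k1 r^2)*slope -> same as opencv radial
    p=cv2.undistortPoints(np.array([[uv]],float),K(im),D(im))[0,0]
    R=np.array(im['R']);t=np.array(im['t'])
    return -R.T@t, R.T@np.array([p[0],p[1],1.])
def onz(im,uv,z):
    c,d=ray(im,uv); return c+d*(z-c[2])/d[2]
def proj(im,X):
    R=np.array(im['R'],float);t=np.array(im['t'],float)
    return cv2.projectPoints(np.array(X,float).reshape(-1,1,3),cv2.Rodrigues(R)[0],t,K(im),D(im))[0][:,0]
def tri(a,ua,b,ub):
    c1,d1=ray(a,ua);c2,d2=ray(b,ub)
    s=np.linalg.lstsq(np.c_[d1,-d2],c2-c1,rcond=None)[0]
    p,q=c1+s[0]*d1,c2+s[1]*d2
    return (p+q)/2,np.linalg.norm(p-q)
E
python3 - <<'E'
from h import *
for n in('top','side'):
    im=r.get_image(n); cv2.imwrite(f'pics/{n}0.png',im['pixels'])
    print(n,-np.array(im['R']).T@np.array(im['t']),im['fx'],im['k1'])
print(r.get_state())
E
```

```text
top [ 0.41113041 -0.0714256   1.17770872] 542.2793896656409 -0.12301016894340482
side [ 0.44450466 -0.8176698   0.85546852] 542.2465352588844 -0.0787944701168033
{'time': 0.1, 'joint_pos': array([-7.47295875e+01,  1.50952229e+01, -2.80177375e+00,  7.21582986e+01,
        4.52328207e-05,  8.11017348e+01]), 'qvel': array([-0.10733155, -0.17381425,  0.10088928, -0.05649888, -0.10603321,
        0.05313006]), 'tau': array([ 3.16894984e-03, -6.38573170e+01,  3.85064471e+01,  9.93812573e-03,
       -1.73420813e-04,  8.82002269e-06]), 'tool_pos': array([ 0.21487156, -0.47872815,  0.23087051]), 'tool_rot': array([[ 9.12344095e-01,  4.09424216e-01, -2.53417307e-04],
       [ 4.09424267e-01, -9.12343632e-01,  9.31218149e-04],
       [ 1.50059595e-04, -9.53346574e-04, -9.99999534e-01]]), 'wrist_force': array([ 0.03614511, -0.90131113,  0.59979761]), 'moment': array([ 0.02206111, -0.02028566,  0.01572327]), 'grip_force': 0.0, 'finger_gap': 0.08541109849844263}
```

View pics/top0.png

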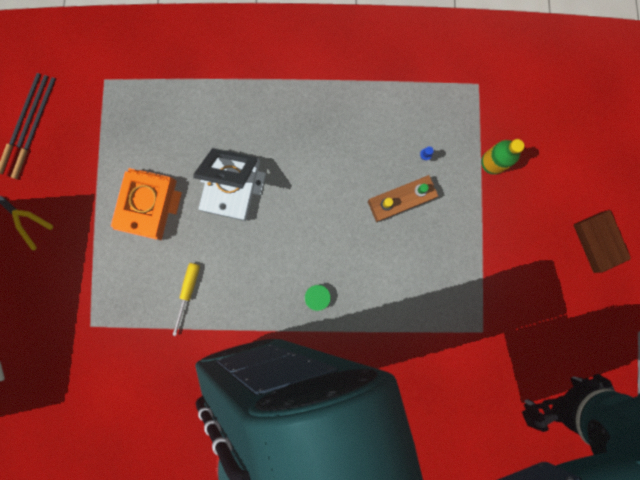

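View pics/side0.png

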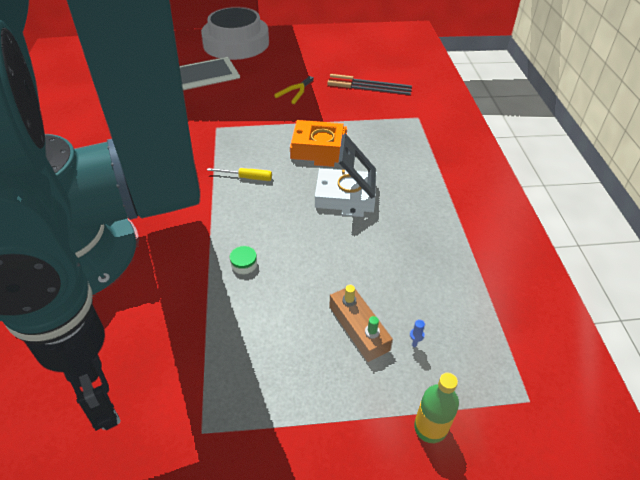

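The top view shows the white jig at about (228,185) with its plate open and the orange look-alike at (143,203). The stand has the green pin at (423,188) and the punch at (389,203). The side view shows the jig at (345,185), the pin at (373,325), the punch at (349,293) and the blue decoy at (418,332). Next I'll view enlarged crops.

```bash
python3 - <<'E'
from h import *
t=cv2.imread('pics/top0.png');s=cv2.imread('pics/side0.png')
def c(i,x,y): return cv2.resize(i[y:y+75,x:x+100],None,fx=4,fy=4,interpolation=cv2.INTER_CUBIC)
m=np.vstack([np.hstack([c(t,185,145),c(s,300,130)]),np.hstack([c(t,360,155),c(s,320,275)])])
cv2.imwrite('pics/m.png',m)
T=r.get_image('top');S=r.get_image('side')
for n,im in(('t',T),('s',S)):
    h=cv2.cvtColor(im['pixels'],cv2.COLOR_BGR2HSV)
    for nm,lo,hi in(('green',(45,90,60),(85,255,255)),('yel',(22,120,90),(35,255,255))):
        k,l,st,ce=cv2.connectedComponentsWithStats(cv2.inRange(h,lo,hi))
        for i in range(1,k):
            if 15<st[i,4]<3000: print(n,nm,ce[i].round(1),st[i])
E
```

```text
t green [503.5 154.5] [492 141  27  26 463]
t green [423.1 188.1] [418 184  11   9  75]
t green [317.4 297.3] [305 285  26  26 535]
t yel [515.8 146.1] [509 140  15  13 156]
t yel [494.6 158.9] [490 144  16  25  51]
t yel [486.1 165. ] [482 155  12  19  36]
t yel [387.4 202.4] [383 198  10  10  82]
t yel [ 27.5 224.6] [ 13 211  39  39 316]
t yel [189.1 281. ] [180 263  20  38 424]
s green [242.7 256.6] [230 246  26  22 469]
s green [372.9 324.2] [368 316  11  18 147]
s green [437.2 405.6] [421 385  37  38 772]
s green [425.  436.3] [415 423  28  19  92]
s yel [292.3  91.5] [275  83  29  21 190]
s yel [255.  173.9] [238 168  34  13 337]
s yel [349.4 292.9] [345 285  10  17 147]
s yel [447.4 382.5] [438 373  20  20 295]
s yel [420.8 421.3] [415 408  23  31 119]
```

View pics/m.png

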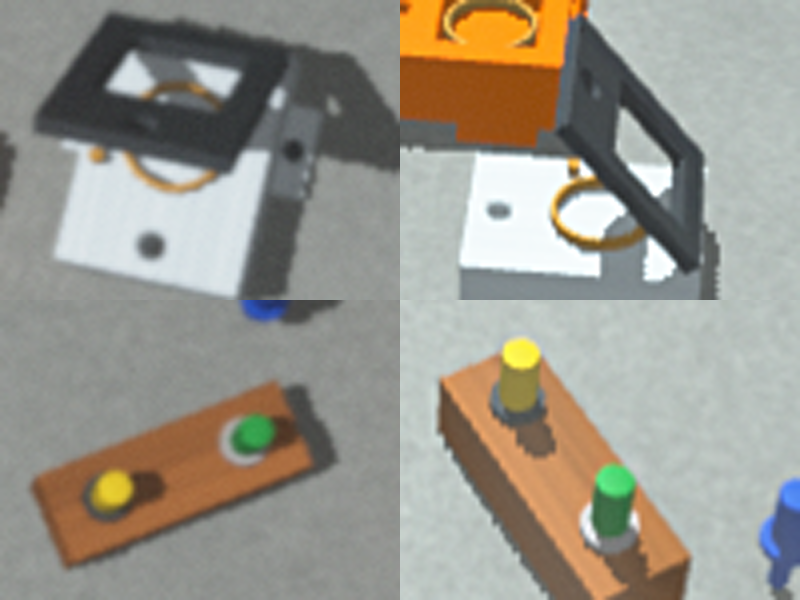

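The crops show the jig's lower hole at about (222.4,205.9) in the top view and (324.1,182.1) in the side view. The pin handle top is about (424,188) in top. I'll triangulate these points.

```bash
python3 - <<'E'
from h import *
np.set_printoptions(precision=4,suppress=True)
T=r.get_image('top');S=r.get_image('side')
f=lambda X,Y,x0,y0:((X+.5)/4-.5+x0,(Y+.5)/4-.5+y0)
tj=lambda X,Y:f(X,Y,185,145)
sj=lambda X,Y:f(X-400,Y,300,130)
tp=lambda X,Y:f(X,Y-300,360,155)
sp=lambda X,Y:f(X-400,Y-300,320,275)
h1=onz(T,tj(151,245),.036);h2=onz(S,sj(498,211),.036)
print('hole',h1,h2)
fl=onz(T,tj(54,260),.036);fr=onz(T,tj(240,296),.036)
sfl=onz(S,sj(478,153),.036);sfr=onz(S,sj(460,266),.036)
for a,b in((fl,fr),(sfl,sfr)):
    d=a-b; print('front',a,b,np.linalg.norm(d),'yaw',np.degrees(np.arctan2(-d[0],d[1])),'mid',(a+b)/2)
print('hingecorner side',onz(S,sj(700,266),.036))
for a,b in(((230,160),(562,130)),((38,118),(580,15)),):
    print('plate',tri(T,tj(*a),S,sj(*b)))
c=[onz(T,tp(*p),.04) for p in((35,484),(278,382),(313,465),(68,567))]
print('stand T',np.mean(c,0),[np.linalg.norm(c[i]-c[i-1]) for i in range(4)],c)
for nm,a,b in(('pin',(258,430),(614,477)),('punch',(116,486),(521,352))):
    print(nm,'top',tri(T,tp(*a),S,sp(*b)),onz(T,tp(*a),.078),onz(S,sp(*b),.078))
print('pincollar',onz(T,tp(246,440),.045),onz(S,sp(610,526),.043), 'punchcollar',onz(T,tp(108,496),.045),onz(S,sp(518,401),.043))
for n,im,p,z in(('tin',T,(317.4,297.3),.028),('soap',T,(515.8,146.1),.16)):print(n,onz(im,p,z))
E
```

```text
hole [0.5651 0.1355 0.036 ] [0.5634 0.1353 0.036 ]
front [0.5564 0.1873 0.036 ] [0.5384 0.0871 0.036 ] 0.10173666470350454 yaw -10.195848459297881 mid [0.5474 0.1372 0.036 ]
front [0.5573 0.1891 0.036 ] [0.5368 0.0899 0.036 ] 0.10127824386875386 yaw -11.631974408163877 mid [0.547  0.1395 0.036 ]
hingecorner side [0.672  0.0778 0.036 ]
plate (array([0.5915, 0.0798, 0.1377]), np.float64(0.00395148829779907))
plate (array([0.612 , 0.1735, 0.1433]), np.float64(0.0005266165382986644))
stand T [ 0.5864 -0.2492  0.04  ] [np.float64(0.047472426653028185), np.float64(0.14265856676776414), np.float64(0.04838524167585361), np.float64(0.14314269473492747)] [array([ 0.5799, -0.1748,  0.04  ]), array([ 0.6373, -0.3055,  0.04  ]), array([ 0.5926, -0.324 ,  0.04  ]), array([ 0.5359, -0.1925,  0.04  ])]
pin top (array([ 0.6027, -0.286 ,  0.0825]), np.float64(0.0016931706992525818)) [ 0.6043 -0.2869  0.078 ] [ 0.6027 -0.283   0.078 ]
punch top (array([ 0.5725, -0.2127,  0.081 ]), np.float64(0.0018415102222403596)) [ 0.5739 -0.2131  0.078 ] [ 0.5721 -0.2104  0.078 ]
pincollar [ 0.6046 -0.2869  0.045 ] [ 0.6036 -0.285   0.043 ] punchcollar [ 0.5734 -0.2131  0.045 ] [ 0.5723 -0.2119  0.043 ]
tin [ 0.3745 -0.0694  0.028 ]
soap [ 0.675 -0.454  0.16 ]
```

jog_arm --rows '[[[0, 0, 0], [0, 0, 1]], [[0, 0, 0], [0, 0, 1]], [[0, 0, 0], [0, 0, 1]], [[0, 0, 0], [0, 0, 1]], [[0, 0, 0], [0, 0, 1]]]' --claw 255 --grip_force 40

```text
time: 0.72
tool_pos: [0.2149, -0.4789, 0.2312]
tool_rot: [[1.0, 0.018, -0.0], [0.018, -1.0, 0.0], [-0.0, -0.0, -1.0]]
wrist_force: [0.7, 0.1, -1.4]
finger_gap: 0.0257
grip_force: 0.0
```

jog_arm --rows '[[[0, 0, 0], [0, 0, 0.9]], [[0, 0, 0], [0, 0, 0.9]], [[0, 0, 0], [0, 0, 0.9]], [[0.4, -0.9, 0], [0, 0, 0]], [[0.4, -0.9, 0], [0, 0, 0]]]'

```text
time: 1.13
tool_pos: [0.2431, -0.4387, 0.2309]
tool_rot: [[0.981, -0.195, -0.0], [-0.195, -0.981, 0.0], [-0.0, -0.0, -1.0]]
wrist_force: [-0.3, 0.6, -0.3]
finger_gap: 0.0004
grip_force: 0.0
```

jog_arm --rows '[[[0.47, -1, 0], [0, 0, 0]], [[0.47, -1, 0], [0, 0, 0]], [[0.47, -1, 0], [0, 0, 0]], [[0.47, -1, 0], [0, 0, 0]], [[0.47, -1, 0], [0, 0, 0]]]'

```text
time: 1.55
tool_pos: [0.3255, -0.3262, 0.2313]
tool_rot: [[0.981, -0.193, 0.0], [-0.193, -0.981, -0.0], [0.0, 0.0, -1.0]]
wrist_force: [0.9, 0.1, -0.1]
finger_gap: 0.0
grip_force: 0.0
```

jog_arm --rows '[[[0.47, -1, 0], [0, 0, 0]], [[0.47, -1, 0], [0, 0, 0]], [[0.47, -1, 0], [0, 0, 0]], [[0.47, -1, 0], [0, 0, 0]], [[0.47, -1, 0], [0, 0, 0]]]'

```text
time: 1.97
tool_pos: [0.4074, -0.2148, 0.2314]
tool_rot: [[0.981, -0.193, 0.0], [-0.193, -0.981, -0.0], [0.0, 0.0, -1.0]]
wrist_force: [0.3, -0.9, 1.0]
finger_gap: 0.0002
grip_force: 0.0
```

jog_arm --rows '[[[0.47, -1, 0], [0, 0, 0]], [[0.47, -1, 0], [0, 0, 0]], [[0.47, -1, 0], [0, 0, 0]], [[0.47, -1, 0], [0, 0, 0]], [[0.47, -1, 0], [0, 0, 0]]]'

```text
time: 2.38
tool_pos: [0.4892, -0.1034, 0.2313]
tool_rot: [[0.981, -0.193, 0.0], [-0.193, -0.981, -0.0], [0.0, 0.0, -1.0]]
wrist_force: [1.2, -1.5, -0.9]
finger_gap: 0.0
grip_force: 0.0
```

jog_arm --rows '[[[0.47, -1, 0], [0, 0, 0]], [[0.47, -1, 0], [0, 0, 0]], [[0.47, -1, 0], [0, 0, 0]], [[0.47, -1, 0], [0, 0, 0]], [[0.47, -1, 0], [0, 0, 0]]]'

```text
time: 2.8
tool_pos: [0.5678, -0.0082, 0.2313]
tool_rot: [[0.987, -0.162, 0.002], [-0.162, -0.987, 0.013], [-0.0, -0.013, -1.0]]
wrist_force: [0.4, -1.2, 0.8]
finger_gap: -0.0
grip_force: 0.0
```

jog_arm --rows '[[[0.47, -1, 0], [0, 0, 0]], [[0.47, -1, 0], [0, 0, 0]], [[0.47, -1, 0], [0, 0, 0]], [[0.4, -0.7, 0], [0, 0, 0]], [[0, 0, 0.4], [0, 0, 0]]]'

```text
time: 3.22
tool_pos: [0.6219, 0.035, 0.2244]
tool_rot: [[0.995, -0.095, 0.006], [-0.095, -0.994, 0.045], [0.002, -0.045, -0.999]]
wrist_force: [1.9, 0.8, 0.8]
finger_gap: 0.0003
grip_force: 0.0
```

```bash
python3 - <<'E'
from h import *
s=r.get_state();print(s['joint_pos'].round(1),s['tool_pos'],s['qvel'].round(1))
E
```

```text
[ -5.5  24.8  11.   76.1   2.6 180. ] [0.62188964 0.03495918 0.22439533] [ -0.6   0.2 -21.2 -20.6  -1.    0.7]
```

jog_arm --rows '[[[0, 0, 0], [0, 0, 0]], [[0, 0, 0], [0, 0, 0]]]'

```text
time: 3.38
tool_pos: [0.6193, 0.0338, 0.2233]
tool_rot: [[0.995, -0.097, 0.003], [-0.097, -0.994, 0.044], [-0.002, -0.044, -0.999]]
wrist_force: [-1.5, -0.2, -0.2]
finger_gap: 0.0004
grip_force: 0.0
```

jog_arm --rows '[[[0, 0, 0], [0, 0, -1]], [[0, 0, 0], [0, 0, -1]], [[0, 0, 0], [0, 0, -1]], [[0, 0, 0], [0, 0, -1]], [[0, 0, 0], [0, 0, -1]]]'

```text
time: 3.8
tool_pos: [0.6195, 0.0334, 0.2244]
tool_rot: [[0.953, 0.302, 0.004], [0.301, -0.953, 0.044], [0.018, -0.041, -0.999]]
wrist_force: [-0.5, 0.0, 0.1]
finger_gap: 0.0002
grip_force: 0.0
```

jog_arm --rows '[[[0, 0, 0], [0, 0, -1]], [[0, 0, 0], [0, 0, -1]], [[0, 0, 0], [0, 0, -1]], [[0, 0, 0], [0, 0, -1]], [[0, 0, 0], [0, 0, -1]]]'

```text
time: 4.22
tool_pos: [0.6195, 0.0334, 0.2244]
tool_rot: [[0.761, 0.649, 0.004], [0.648, -0.76, 0.044], [0.032, -0.031, -0.999]]
wrist_force: [-0.1, 0.4, 0.4]
finger_gap: -0.0001
grip_force: 0.0
```

jog_arm --rows '[[[0, 0, 0], [0, 0, -1]], [[0, 0, 0], [0, 0, -1]], [[0, 0, 0], [0, 0, -1]], [[0, 0, 0], [0, 0, -1]], [[0, 0, 0], [0, 0, -1]]]'

```text
time: 4.63
tool_pos: [0.6195, 0.0334, 0.2244]
tool_rot: [[0.448, 0.894, 0.004], [0.893, -0.448, 0.044], [0.041, -0.016, -0.999]]
wrist_force: [-0.8, 0.3, -0.2]
finger_gap: -0.0
grip_force: 0.0
```

jog_arm --rows '[[[0, 0, 0], [0, 0, -1]], [[0, 0, 0], [0, 0, -1]], [[0, 0, 0], [0, 0, -1]], [[0, 0, 0], [0, 0, 0]]]'

```text
time: 4.97
tool_pos: [0.6195, 0.0334, 0.2243]
tool_rot: [[0.223, 0.975, 0.004], [0.974, -0.223, 0.044], [0.044, -0.005, -0.999]]
wrist_force: [-0.2, 0.2, 0.0]
finger_gap: 0.0001
grip_force: 0.0
```

```bash
cat >> h.py <<'E'
def go(target,heading=None):
    """print tool-frame shift (units) and turn (units) to target, tool down at heading deg"""
    s=r.get_state();R=np.array(s['tool_rot']);p=np.array(s['tool_pos'])
    print('pos',p.round(4),'F',np.round(s['wrist_force'],1),'j',s['joint_pos'].round(1),'gap',round(s['finger_gap'],4))
    print('shift units',(R.T@(np.array(target)-p)/.025).round(2))
    h=np.arctan2(R[1,0],R[0,0]) if heading is None else np.radians(heading)
    c,q=np.cos(h),np.sin(h)
    G=np.array([[c,q,0],[q,-c,0],[0,0,-1.]])
    print('turn units',(cv2.Rodrigues(R.T@G)[0][:,0]/.08).round(3),'heading',np.degrees(np.arctan2(R[1,0],R[0,0])).round(2))
    print('shift after turn',(G.T@(np.array(target)-p)/.025).round(2))
E
python3 -c "
from h import *
go([.635,.091,.2],79)"
```

```text
pos [0.6195 0.0334 0.2243] F [-0.2  0.2  0. ] j [-5.6 24.6 10.7 76.1  2.5 97.3] gap 0.0001
shift units [2.34 0.1  1.08]
turn units [-0.059 -0.552 -0.409] heading 77.12
shift after turn [2.38 0.17 0.97]
```

jog_arm --rows '[[[0, 0, 0], [-0.06, -0.55, -0.41]], [[0.8, 0.05, 0], [0, 0, 0]], [[0.8, 0.05, 0], [0, 0, 0]], [[0.78, 0.07, 0.3], [0, 0, 0]], [[0, 0, 0.7], [0, 0, 0]]]'

```text
time: 5.38
tool_pos: [0.6367, 0.0938, 0.2004]
tool_rot: [[0.195, 0.981, 0.003], [0.981, -0.195, 0.001], [0.002, 0.003, -1.0]]
wrist_force: [1.2, 0.2, -0.7]
finger_gap: 0.0
grip_force: 0.0
```

```bash
python3 - <<'E'
from h import *
go([.636,.091,.165],79)
T=r.get_image('top');S=r.get_image('side')
c=lambda i,x,y: cv2.resize(i['pixels'][y:y+150,x:x+100],None,fx=4,fy=4,interpolation=cv2.INTER_CUBIC)
cv2.imwrite('pics/m2.png',np.hstack([c(T,190,110),c(S,300,80)]))
E
```

```text
pos [0.6367 0.0938 0.2004] F [ 1.2  0.2 -0.7] j [1.100e+00 2.740e+01 1.180e+01 7.420e+01 1.000e-01 1.024e+02] gap 0.0
shift units [-0.12 -0.01  1.42]
turn units [ 0.036 -0.02  -0.057] heading 78.74
shift after turn [-0.12 -0.01  1.42]
```

View pics/m2.png

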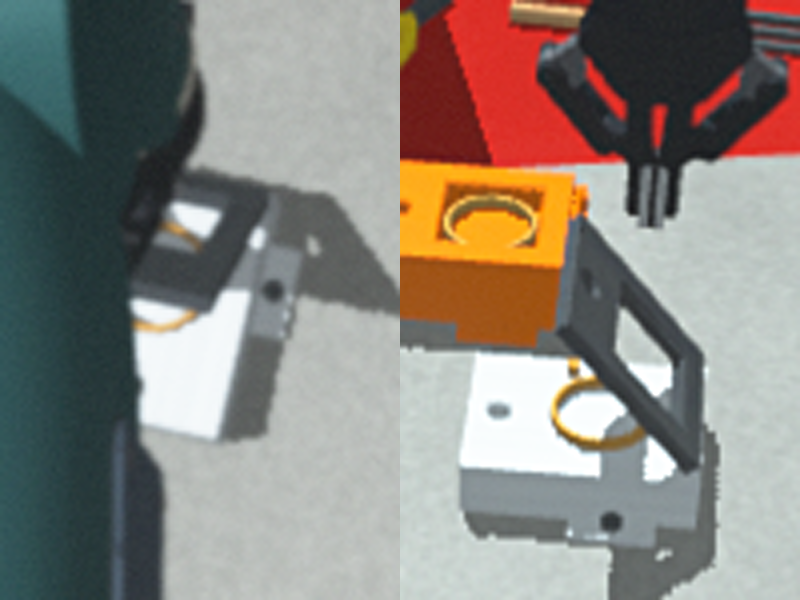

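jog_arm --rows '[[[-0.1, 0, 0.7], [0, 0, 0]], [[0, -0.08, 0.75], [0, 0, 0]], [[0, 0, 0.8], [0, 0, 0]], [[0, -0.2, 0.24], [0, 0, 0]], [[0, -0.2, 0.24], [0, 0, 0]]]'

```text
time: 5.9
tool_pos: [0.6226, 0.0904, 0.1304]
tool_rot: [[0.197, 0.98, -0.002], [0.98, -0.197, 0.0], [-0.0, -0.002, -1.0]]
wrist_force: [0.1, -0.1, 0.9]
finger_gap: 0.0001
grip_force: 0.0
```

jog_arm --rows '[[[0, -0.2, 0.24], [0, 0, 0]], [[0, -0.2, 0.24], [0, 0, 0]], [[0, -0.2, 0.24], [0, 0, 0]], [[0, -0.2, 0.24], [0, 0, 0]]]'

```text
time: 6.23
tool_pos: [0.6033, 0.095, 0.1065]
tool_rot: [[0.195, 0.981, 0.0], [0.981, -0.195, 0.0], [0.0, 0.0, -1.0]]
wrist_force: [0.1, -0.2, 1.6]
finger_gap: -0.0002
grip_force: 0.5
```

```bash
python3 -c "
from h import *
go([.59,.1,.07],79)"
```

```text
pos [0.6033 0.095  0.1065] F [ 0.1 -0.2  1.6] j [  1.3  26.8  -4.2  58.9   0.  102.5] gap -0.0002
shift units [ 0.09 -0.56  1.46]
turn units [ 0.002 -0.004 -0.048] heading 78.78
shift after turn [ 0.1  -0.56  1.46]
```

jog_arm --rows '[[[0, -0.24, 0.4], [0, 0, 0]], [[0, -0.2, 0.36], [0, 0, 0]], [[0, -0.18, 0.36], [0, 0, 0]], [[0, -0.13, 0.36], [0, 0, 0]]]'

```text
time: 6.57
tool_pos: [0.5844, 0.0989, 0.0691]
tool_rot: [[0.194, 0.981, -0.001], [0.981, -0.194, 0.0], [0.0, -0.001, -1.0]]
wrist_force: [-0.0, -0.2, 0.7]
finger_gap: -0.0002
grip_force: 0.3
```

jog_arm --rows '[[[0, -0.1, 0.3], [0, 0, 0]], [[0, 0, 0.2], [0, 0, 0]], [[0, 0, 0.1], [0, 0, 0]], [[0, 0, 0], [0, 0, 0]], [[0, 0, 0], [0, 0, 0]]]'

```text
time: 6.98
tool_pos: [0.5829, 0.0992, 0.0547]
tool_rot: [[0.194, 0.981, -0.0], [0.981, -0.194, 0.0], [0.0, -0.0, -1.0]]
wrist_force: [-0.4, 0.6, 1.5]
finger_gap: -0.0001
grip_force: 0.6
```

jog_arm --rows '[[[0, 0, -0.8], [0, 0, 0]], [[0, 0, -1], [0, 0, 0]], [[0, 0, -1], [0, 0, 0]], [[0, 0, -1], [0, 0, 0]], [[0, 0, -1], [0, 0, 0]]]'

```text
time: 7.4
tool_pos: [0.583, 0.0991, 0.1762]
tool_rot: [[0.194, 0.981, 0.001], [0.981, -0.194, 0.0], [0.0, 0.0, -1.0]]
wrist_force: [0.9, -0.8, -0.1]
finger_gap: 0.0
grip_force: 0.0
```

jog_arm --rows '[[[-1, 0.1, -0.5], [0, 0, 0]], [[-1, 0.2, 0], [0, 0, 0]], [[-1, 0.2, 0], [0, 0, 0]], [[-1, 0.2, 0], [0, 0, 0]], [[-1, 0.2, 0], [0, 0, 0]]]' --claw 120

```text
time: 7.82
tool_pos: [0.5809, -0.0291, 0.1875]
tool_rot: [[0.194, 0.981, 0.001], [0.981, -0.194, -0.0], [0.0, 0.001, -1.0]]
wrist_force: [0.3, -0.3, 0.1]
finger_gap: 0.0453
grip_force: 0.0
```

jog_arm --rows '[[[-1, 0.1, 0], [0, 0, 0]], [[-1, 0.1, 0], [0, 0, 0]], [[-0.5, 0.1, 0], [0, 0, 0]], [[0, 0, 0], [0, 0, 0]]]'

```text
time: 8.15
tool_pos: [0.5761, -0.0929, 0.1872]
tool_rot: [[0.196, 0.981, 0.0], [0.981, -0.196, -0.0], [-0.0, 0.0, -1.0]]
wrist_force: [0.1, -0.1, 0.1]
finger_gap: 0.0453
grip_force: 0.0
```

```bash
python3 - <<'E'
from h import *
go([.6035,-.286,.15],79)
T=r.get_image('top');S=r.get_image('side')
c=lambda i,x,y: cv2.resize(i['pixels'][y:y+75,x:x+100],None,fx=4,fy=4,interpolation=cv2.INTER_CUBIC)
cv2.imwrite('pics/m3.png',np.vstack([np.hstack([c(T,185,145),c(S,300,130)]),np.hstack([c(T,360,155),c(S,320,275)])]))
E
```

```text
pos [ 0.5761 -0.0929  0.1872] F [ 0.1 -0.1  0.1] j [-17.1  21.7   0.3  68.6  -0.   84.2] gap 0.0453
shift units [-7.36  2.59  1.49]
turn units [ 0.004  0.004 -0.072] heading 78.67
shift after turn [-7.37  2.55  1.49]
```

View pics/m3.png

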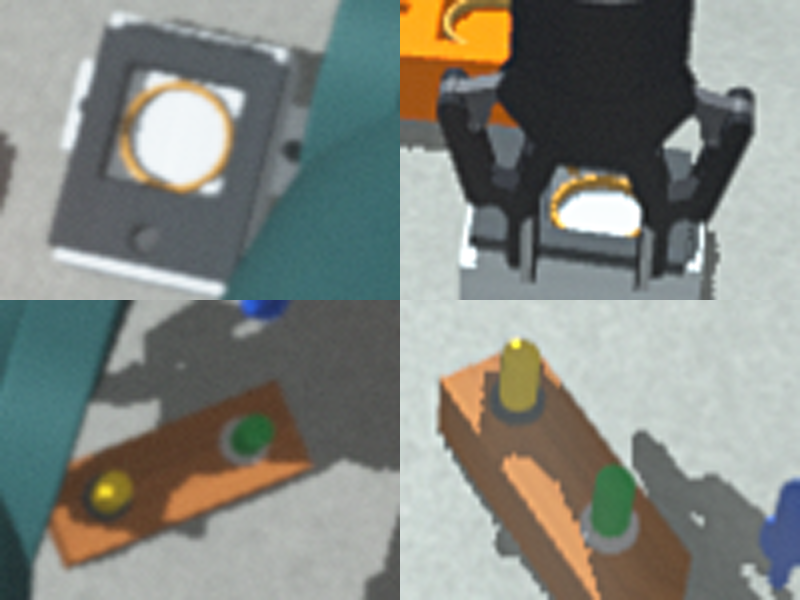

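The top crop shows the plate folded flat over the jig with its hole at about crop (145,237). The pin is still seated in the stand at (423,188).

jog_arm --rows '[[[-0.9, 0.3, 0], [0, 0, 0]], [[-0.9, 0.3, 0], [0, 0, 0]], [[-0.9, 0.3, 0], [0, 0, 0]], [[-0.9, 0.3, 0], [0, 0, 0]], [[-0.9, 0.3, 0], [0, 0, 0]]]'

```text
time: 8.67
tool_pos: [0.5913, -0.2078, 0.1871]
tool_rot: [[0.192, 0.981, -0.0], [0.981, -0.192, 0.0], [0.0, -0.0, -1.0]]
wrist_force: [1.0, 1.0, 0.3]
finger_gap: 0.0453
grip_force: 0.0
```

jog_arm --rows '[[[-0.9, 0.3, 0], [0, 0, -0.07]], [[-0.9, 0.35, 0.3], [0, 0, 0]], [[-0.9, 0.35, 0.3], [0, 0, 0]], [[0, 0, 0.5], [0, 0, 0]], [[0, 0, 0], [0, 0, 0]]]'

```text
time: 9.08
tool_pos: [0.6023, -0.2786, 0.157]
tool_rot: [[0.189, 0.982, -0.003], [0.982, -0.189, 0.002], [0.001, -0.003, -1.0]]
wrist_force: [-0.3, 0.1, -0.1]
finger_gap: 0.0451
grip_force: 0.0
```

```bash
python3 - <<'E'
from h import *
go([.6033,-.2858,.049],79)
E
```

```text
pos [ 0.6023 -0.2786  0.157 ] F [-0.3  0.1 -0.1] j [-31.9  30.5  10.6  70.2   0.   69. ] gap 0.0451
shift units [-0.28  0.11  4.32]
turn units [-0.041 -0.018  0.029] heading 79.13
shift after turn [-0.28  0.09  4.32]
```

jog_arm --rows '[[[-0.28, 0.1, 0.6], [-0.04, -0.02, 0.03]], [[0, 0, 0.9], [0, 0, 0]], [[0, 0, 0.9], [0, 0, 0]], [[0, 0, 0.9], [0, 0, 0]], [[0, 0, 0.8], [0, 0, 0]]]'

```text
time: 9.5
tool_pos: [0.6042, -0.2849, 0.0564]
tool_rot: [[0.189, 0.982, 0.002], [0.982, -0.189, -0.002], [-0.001, 0.003, -1.0]]
wrist_force: [-0.1, 0.6, -0.0]
finger_gap: 0.0453
grip_force: 0.0
```

jog_arm --rows '[[[0, 0, 0.2], [0, 0, 0]], [[0, 0, 0], [0, 0, 0]]]'

```text
time: 9.67
tool_pos: [0.6036, -0.285, 0.0513]
tool_rot: [[0.189, 0.982, 0.001], [0.982, -0.189, -0.001], [-0.001, 0.001, -1.0]]
wrist_force: [0.5, 0.0, -0.4]
finger_gap: 0.0456
grip_force: 0.0
```

```bash
python3 - <<'E'
from h import *
go([.6033,-.2858,.049],79)
T=r.get_image('top');S=r.get_image('side')
c=lambda i,x,y: cv2.resize(i['pixels'][y:y+75,x:x+50],None,fx=8,fy=8,interpolation=cv2.INTER_CUBIC)
cv2.imwrite('pics/m4.png',np.hstack([c(T,398,152),c(S,348,282)]))
E
```

```text
pos [ 0.6036 -0.285   0.0513] F [ 0.5  0.  -0.4] j [-32.3  34.2   0.3  56.   -0.   68.7] gap 0.0456
shift units [-0.03 -0.01  0.09]
turn units [0.009 0.006 0.017] heading 79.08
shift after turn [-0.03 -0.01  0.09]
```

View pics/m4.png

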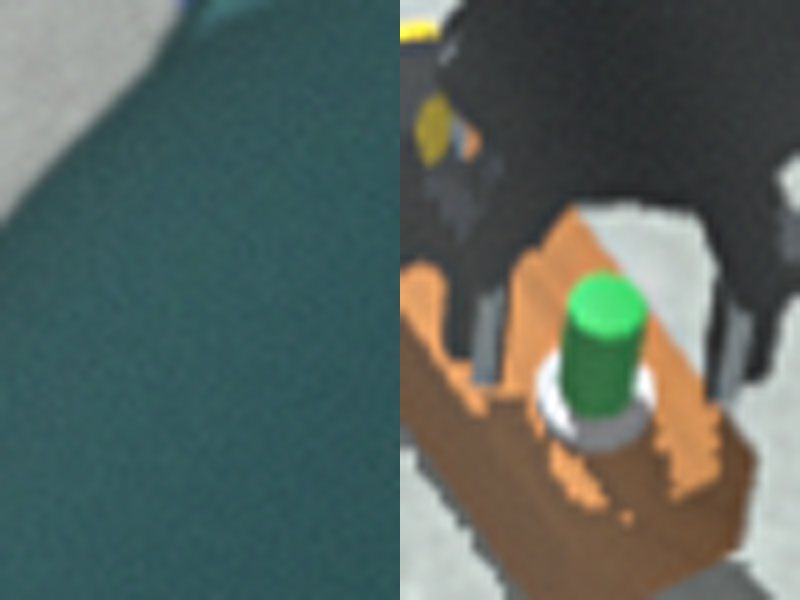

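The side crop shows the open fingers either side of the green handle, whose top is at (373,320), with the collar clear below them.

jog_arm --rows '[[[0, 0, 0.06], [0, 0, 0]], [[0, 0, 0], [0, 0, 0]], [[0, 0, 0], [0, 0, 0]], [[0, 0, 0], [0, 0, 0]], [[0, 0, 0], [0, 0, 0]]]' --claw 255 --grip_force 70

```text
time: 10.18
tool_pos: [0.6043, -0.2869, 0.0516]
tool_rot: [[0.191, 0.982, 0.004], [0.982, -0.191, -0.003], [-0.002, 0.004, -1.0]]
wrist_force: [-0.2, 1.0, 6.5]
finger_gap: 0.0157
grip_force: 68.1
```

jog_arm --rows '[[[0, 0, 0], [0, 0, 0]], [[0, 0, 0], [0, 0, 0]]]'

```text
time: 10.35
tool_pos: [0.6043, -0.2869, 0.0516]
tool_rot: [[0.191, 0.982, 0.004], [0.982, -0.191, -0.003], [-0.002, 0.004, -1.0]]
wrist_force: [-0.4, 1.5, 6.6]
finger_gap: 0.0158
grip_force: 68.1
```

jog_arm --rows '[[[0, 0, -0.5], [0, 0, 0]], [[0, 0, -1], [0, 0, 0]], [[0, 0, -1], [0, 0, 0]], [[0, 0, -1], [0, 0, 0]], [[0, 0, -1], [0, 0, 0]]]'

```text
time: 10.77
tool_pos: [0.6034, -0.2865, 0.1647]
tool_rot: [[0.191, 0.982, 0.003], [0.982, -0.191, -0.002], [-0.002, 0.003, -1.0]]
wrist_force: [-1.1, -0.7, -0.8]
finger_gap: 0.0159
grip_force: 68.3
```

jog_arm --rows '[[[0, 0, -0.5], [0, 0, 0]], [[0, 0, 0], [0, 0, 0]], [[0, 0, 0], [0, 0, 0]]]'

```text
time: 11.02
tool_pos: [0.6037, -0.2866, 0.1757]
tool_rot: [[0.191, 0.982, 0.003], [0.982, -0.191, -0.003], [-0.002, 0.004, -1.0]]
wrist_force: [0.2, 0.4, -1.1]
finger_gap: 0.0157
grip_force: 68.3
```

```bash
python3 - <<'E'
from h import *
f=lambda X,Y,x0,y0:((X+.5)/4-.5+x0,(Y+.5)/4-.5+y0)
T=r.get_image('top')
print('upper hole', onz(T,f(145,237,185,145),.057))
go([.5645,.1355,.165],79)
S=r.get_image('side')
s=r.get_state();p=np.array(s['tool_pos']);R=np.array(s['tool_rot'])
tip=p+R@np.array([0,0,.0476]);u=proj(S,[tip,p])
print('pred tip,tcp px',u)
x,y=int(u[0,0])-33,int(u[0,1])-35
c=cv2.resize(S['pixels'][y:y+50,x:x+66],None,fx=12,fy=12,interpolation=cv2.INTER_CUBIC)
print(x,y);cv2.imwrite('pics/m5.png',c)
E
```

```text
upper hole [0.56641277 0.13494884 0.057     ]
pos [ 0.6033 -0.2864  0.1747] F [-0.4 -0.3 -1.4] j [-32.4  30.4  13.   72.5  -0.   68.6] gap 0.0159
shift units [16.27 -4.74  0.36]
turn units [ 0.026  0.016 -0.   ] heading 79.0
shift after turn [16.27 -4.74  0.39]
pred tip,tcp px [[376.14034278 303.61782827]
 [378.72273134 285.78728443]]
343 268
```

View pics/m5.png

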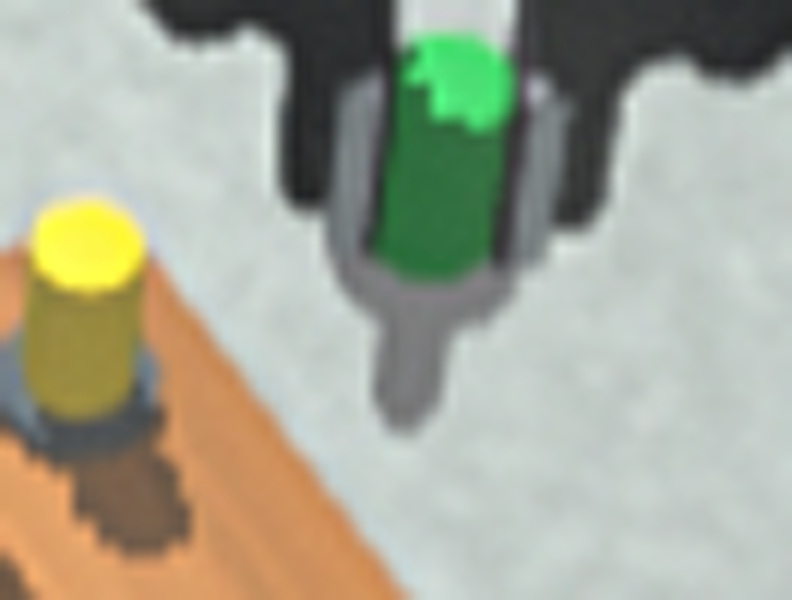

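The pin hangs straight in the fingers. Its tip is at about (376,303), matching the predicted (376.1,303.6). Next I'll carry it to the jig.

jog_arm --rows '[[[0.9, -0.26, 0], [0.03, 0.02, 0]], [[0.9, -0.26, 0], [0, 0, 0]], [[0.9, -0.26, 0], [0, 0, 0]], [[0.9, -0.26, 0], [0, 0, 0]], [[0.9, -0.26, 0], [0, 0, 0]]]'

```text
time: 11.53
tool_pos: [0.5923, -0.1686, 0.174]
tool_rot: [[0.191, 0.982, -0.002], [0.982, -0.191, 0.001], [0.001, -0.002, -1.0]]
wrist_force: [0.5, -0.1, -0.4]
finger_gap: 0.0162
grip_force: 68.4
```

jog_arm --rows '[[[0.9, -0.26, 0], [0, 0, 0]], [[0.9, -0.26, 0], [0, 0, 0]], [[0.9, -0.26, 0], [0, 0, 0]], [[0.9, -0.26, 0], [0, 0, 0]], [[0.9, -0.26, 0], [0, 0, 0]]]'

```text
time: 11.95
tool_pos: [0.5818, -0.052, 0.1741]
tool_rot: [[0.191, 0.982, -0.002], [0.982, -0.191, 0.001], [0.0, -0.002, -1.0]]
wrist_force: [-0.2, -0.7, -0.4]
finger_gap: 0.0159
grip_force: 68.4
```

jog_arm --rows '[[[0.9, -0.26, 0], [0, 0, 0]], [[0.9, -0.26, 0], [0, 0, 0]], [[0.9, -0.26, 0], [0, 0, 0]], [[0.9, -0.26, 0], [0, 0, 0]], [[0.9, -0.26, 0], [0, 0, 0]]]'

```text
time: 12.37
tool_pos: [0.5713, 0.0645, 0.1741]
tool_rot: [[0.191, 0.982, -0.002], [0.982, -0.191, 0.0], [-0.0, -0.002, -1.0]]
wrist_force: [0.6, 0.7, -1.7]
finger_gap: 0.0155
grip_force: 68.4
```

jog_arm --rows '[[[0.9, -0.26, 0.4], [0, 0, 0]], [[0.9, -0.26, 0.4], [0, 0, 0]], [[0.8, -0.2, 0.4], [0, 0, 0]], [[0, 0, 0.4], [0, 0, 0]], [[0, 0, 0], [0, 0, 0]]]'

```text
time: 12.78
tool_pos: [0.5653, 0.1313, 0.1326]
tool_rot: [[0.189, 0.982, -0.004], [0.982, -0.189, -0.0], [-0.001, -0.004, -1.0]]
wrist_force: [0.1, -0.4, -1.6]
finger_gap: 0.0157
grip_force: 68.4
```

```bash
python3 - <<'E'
from h import *
go([.565,.1353,.115],79)
E
```

```text
pos [0.5653 0.1313 0.1326] F [ 0.1 -0.4 -1.6] j [  5.   23.2  -6.1  60.9   0.  105.9] gap 0.0157
shift units [ 0.16 -0.04  0.7 ]
turn units [-0.048  0.014  0.022] heading 79.1
shift after turn [ 0.16 -0.04  0.7 ]
```

jog_arm --rows '[[[0.16, -0.04, 0.3], [-0.05, 0.01, 0.02]], [[0, 0, 0.4], [0, 0, 0]], [[0, 0, 0], [0, 0, 0]], [[0, 0, 0], [0, 0, 0]]]'

```text
time: 13.12
tool_pos: [0.5665, 0.1342, 0.1174]
tool_rot: [[0.193, 0.981, 0.003], [0.981, -0.193, 0.0], [0.001, 0.003, -1.0]]
wrist_force: [0.1, 0.3, -1.4]
finger_gap: 0.0158
grip_force: 68.4
```

```bash
python3 - <<'E'
from h import *
S=r.get_image('side')
s=r.get_state();p=np.array(s['tool_pos']);R=np.array(s['tool_rot'])
go([.565,.1353,.105],79)
tip=p+R@np.array([0,0,.0476]);u=proj(S,[tip,[.566,.135,.0577],[.565,.1353,.036]])
print('pred tip, upper hole, lower',u)
x,y=290,150
cv2.imwrite('pics/m6.png',cv2.resize(S['pixels'][y:y+60,x:x+80],None,fx=10,fy=10,interpolation=cv2.INTER_CUBIC))
E
```

```text
pos [0.5668 0.1342 0.1178] F [ 0.5 -0.2 -0.9] j [  5.3  23.6  -7.8  58.3  -0.  106.5] gap 0.0156
shift units [ 0.03 -0.08  0.51]
turn units [ 0.05  -0.01  -0.029] heading 78.87
shift after turn [ 0.03 -0.08  0.51]
pred tip, upper hole, lower [[326.01492673 171.07333285]
 [325.45113598 175.15144303]
 [324.8271828  182.33054639]]
```

View pics/m6.png

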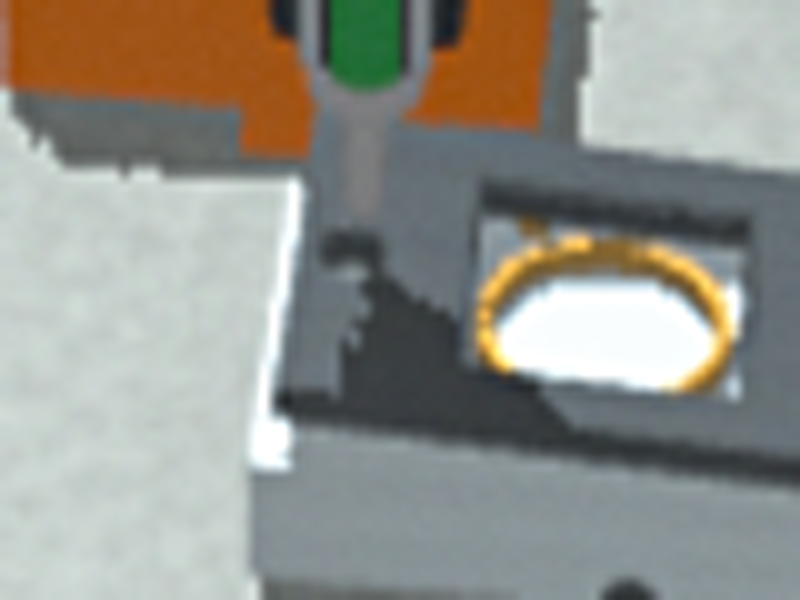

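The side crop shows the pin tip at about (325.8,171) just above the plate hole at (324.8,174.8). It needs to go about 2 mm toward -x.

jog_arm --rows '[[[0.03, -0.08, 0.1], [0.05, -0.01, -0.03]], [[0, 0, 0.2], [0, 0, 0]], [[0, 0, 0.2], [0, 0, 0]], [[0, 0, 0.2], [0, 0, 0]], [[0, 0, 0], [0, 0, 0]]]'

```text
time: 13.58
tool_pos: [0.5644, 0.1358, 0.0992]
tool_rot: [[0.19, 0.982, -0.001], [0.982, -0.19, -0.0], [-0.0, -0.001, -1.0]]
wrist_force: [-0.5, 0.3, -0.7]
finger_gap: 0.0159
grip_force: 68.4
```

```bash
python3 - <<'E'
from h import *
go([.565,.1353,.0616],79)
E
```

```text
pos [0.5644 0.1358 0.0992] F [-0.5  0.3 -0.7] j [  5.5  24.4  -9.6  56.    0.  106.4] gap 0.0159
shift units [-0.02  0.03  1.5 ]
turn units [-0.015  0.003  0.011] heading 79.05
shift after turn [-0.02  0.03  1.5 ]
```

jog_arm --rows '[[[0, 0.01, 0.2], [0, 0, 0]], [[0, 0, 0.2], [0, 0, 0]], [[0, 0, 0.2], [0, 0, 0]], [[0, 0, 0], [0, 0, 0]]]'

```text
time: 13.92
tool_pos: [0.5647, 0.1358, 0.0842]
tool_rot: [[0.19, 0.982, -0.001], [0.982, -0.19, -0.0], [-0.0, -0.001, -1.0]]
wrist_force: [0.0, 0.5, -2.2]
finger_gap: 0.016
grip_force: 68.4
```

jog_arm --rows '[[[0, 0, 0.2], [0, 0, 0]], [[0, 0, 0.2], [0, 0, 0]], [[0, 0, 0], [0, 0, 0]]]'

```text
time: 14.17
tool_pos: [0.5648, 0.1358, 0.0744]
tool_rot: [[0.19, 0.982, -0.001], [0.982, -0.19, -0.0], [-0.0, -0.001, -1.0]]
wrist_force: [-1.2, 0.3, -1.9]
finger_gap: 0.0158
grip_force: 68.4
```

jog_arm --rows '[[[0, 0, 0.2], [0, 0, 0]], [[0, 0, 0.1], [0, 0, 0]], [[0, 0, 0.1], [0, 0, 0]], [[0, 0, 0], [0, 0, 0]]]'

```text
time: 14.5
tool_pos: [0.5649, 0.1359, 0.065]
tool_rot: [[0.19, 0.982, -0.0], [0.982, -0.19, 0.0], [0.0, -0.0, -1.0]]
wrist_force: [-1.4, 0.2, -0.2]
finger_gap: 0.0159
grip_force: 68.5
```

jog_arm --rows '[[[0, 0, 0.06], [0, 0, 0]], [[0, 0, 0.04], [0, 0, 0]], [[0, 0, 0], [0, 0, 0]], [[0, 0, 0], [0, 0, 0]]]'

```text
time: 14.83
tool_pos: [0.5653, 0.1358, 0.0629]
tool_rot: [[0.19, 0.982, 0.0], [0.982, -0.19, 0.0], [0.0, 0.0, -1.0]]
wrist_force: [-1.4, 0.5, 0.7]
finger_gap: 0.0156
grip_force: 68.6
```

jog_arm --rows '[[[0, 0, 0.05], [0, 0, 0]], [[0, 0, 0.04], [0, 0, 0]], [[0, 0, 0], [0, 0, 0]]]'

```text
time: 15.08
tool_pos: [0.5652, 0.1359, 0.0614]
tool_rot: [[0.19, 0.982, 0.001], [0.982, -0.19, 0.0], [0.0, 0.001, -1.0]]
wrist_force: [-6.0, -0.0, 14.7]
finger_gap: 0.0159
grip_force: 70.5
```

jog_arm --rows '[[[0, 0, 0.05], [0, 0, 0]], [[0, 0, 0], [0, 0, 0]], [[0, 0, 0], [0, 0, 0]]]'

```text
time: 15.33
tool_pos: [0.5653, 0.1359, 0.0611]
tool_rot: [[0.19, 0.982, 0.002], [0.982, -0.19, 0.0], [0.001, 0.002, -1.0]]
wrist_force: [-12.0, -0.5, 30.8]
finger_gap: 0.0158
grip_force: 72.2
```

jog_arm --rows '[[[0, -0.03, -0.02], [0, 0, 0]], [[0, 0, 0], [0, 0, 0]], [[0, 0, 0], [0, 0, 0]], [[0, 0, 0], [0, 0, 0]], [[0, 0, 0], [0, 0, 0]]]'

```text
time: 15.75
tool_pos: [0.5652, 0.1359, 0.0613]
tool_rot: [[0.19, 0.982, 0.003], [0.982, -0.19, -0.0], [0.0, 0.003, -1.0]]
wrist_force: [-6.2, -0.9, 21.6]
finger_gap: 0.016
grip_force: 70.2
```

```bash
python3 - <<'E'
from h import *
S=r.get_image('side')
go([.565,.1355,.0616],79)
x,y=290,150
cv2.imwrite('pics/m7.png',cv2.resize(S['pixels'][y:y+75,x:x+100],None,fx=8,fy=8,interpolation=cv2.INTER_CUBIC))
E
```

```text
pos [0.5652 0.1359 0.0613] F [-5.2 -2.  21.3] j [  5.5  26.2 -13.2  50.5  -0.  106.5] gap 0.0159
shift units [-0.02 -0.01 -0.01]
turn units [ 0.033 -0.006  0.01 ] heading 79.05
shift after turn [-0.02 -0.01 -0.01]
```

View pics/m7.png

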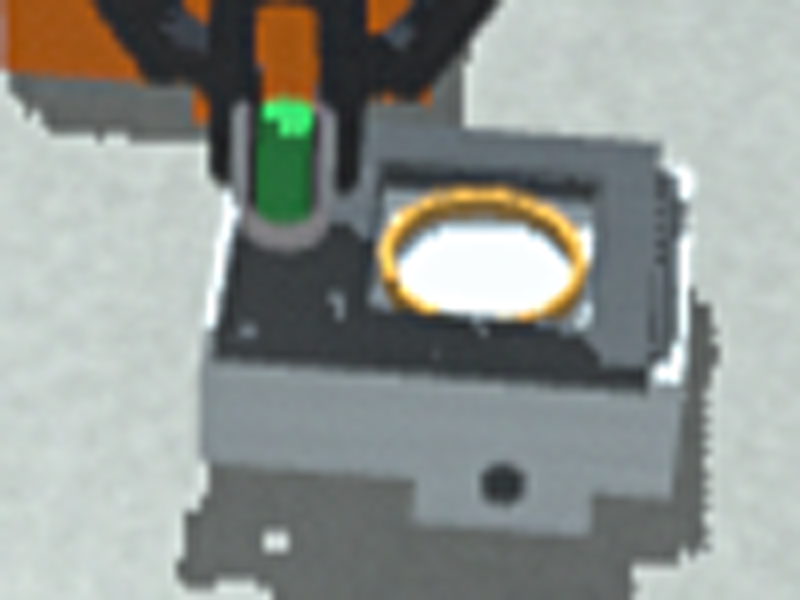

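The side crop shows the plate shut on the block and the collar seated at about (325,179). The 21 N push is steady against a hard stop at the expected height, so I'm handing in.

```bash
python3 -c "
from h import *
print(r.close_job()); s=r.get_state(); print(s['time'],s['wrist_force'],s['grip_force'])"
```

```text
the job is handed in; nothing more can be done
None
the job is handed in; nothing more can be done
```

I folded the jig's upper half down, pushed the green-handled pin home through both holes, and handed in at about 16 s still gripping the pin (about 70 N) and pressing down with about 21 N; no verdict came back.

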